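# Park the sprung jaw of the empty tube clamp

## Robot

A 7-joint arm with a two-finger parallel gripper is mounted at the origin on a cart in front of the work surface, level with it; the furniture and walls round the work are solid. World frame = base frame: x ahead of the robot, y to its left, z up, the work surface at z = 0. Lengths are in m, angles in rad, forces in N, time in s.
With the tool pointing down it reaches from about 0.4 to 0.85 m from the base axis. Payload 10.4 kg.
Tool frame: the origin (TCP) lies midway between the tips of the shut fingers; the grasp point (between the pads) lies 19 mm behind it; z points along the fingers, y is the line along which they close (so a half turn about z gives the same grasp; the last joint's range is limited). The gripper opens to 87 mm and grips with 3 to 60 N. Pads are 19 mm wide; open, the fingers measure 117 mm over their backs; the gripper's body (75 mm by 190 mm) begins 51 mm behind the grasp point.
Start: joints at [1.078, 0.332, -0.065, 1.46, 0.022, 1.35, -0.088], TCP at [0.283, -0.557, 0.223] pointing down, gripper open.
Joint ranges: [-2.6, 2.6], [-0.5, 2.12], [-1.47, 1.34], [0.16, 2.42], [-1.27, 4.41], [0.06, 2.06], [-2.6, 2.6]. Speed limits (rad/s): [2.22, 2.22, 2.79, 2.79, 3.14, 3.14, 3.14].

## Interface

Orientations are given as a unit quaternion [x, y, z, w].
In Python, from bench import sensors, eyes, order gives the robot as it stands.
- The arm moves only by the tool arm_command, never from a script. Its argument "steps" is a list of rows, each an object with "rot": the turn, a rotation vector about the world's x, y, z in degrees, a list of three; "slide": the shift along the world's x, y, z in m, a list of three; "grip": the opening, from 0 (shut) to 1 (fully open). A call has exactly 8 rows; each row shifts and turns the commanded pose from where the row before left it; what a row does not reach is not made up. A row lasts 1/8 s, in which the tool goes at most 62.5 mm and 10.7 degrees, less where a joint would pass 70% of its speed; a pose out of reach is approached as far as the arm can. A call with a gripper value outside its range is refused whole. The fingers move at their own pace and stop on an object; "newtons" is the grip in N (left out, the last holds). Time passes only in rows, so rows that do not move let the fingers close, or fill a call up. It gives the time, the measured TCP pose, the force, the opening and the grip force at its end, in the units of the state.
- sensors.read_state(): the state, without advancing time (a new reading comes with each control period).
- eyes.camera(name): name is "scene" or "top" or "wrist"; returns a dict with "pixels" (480x640x3 uint8, red, green, blue), "intrinsics" (3x3 intrinsics, pixels), "pose" (4x4, takes a point from camera to world coordinates). Camera axes: x right, y down, z forward; pixel columns grow to the right and rows downward; lengths in m; the calibration is good to about 2 mm. The wrist camera is an equidistant fisheye: a pixel r from the principal point sees the ray r / f radians off the axis. A picture is of the moment at which its call begins. There is no depth.
- order.close_job(): hands the job in; it is judged then, once.
Trained networks look in a picture, given as the dict that the camera call returned (one of the last four; its "shot" number tells which), for a name from the list of things; names that differ only in an ending like _2 or _b are one class to them, and where a whole thing is asked for, a point or a joint stands for the part that bears it (a point fixed in the world has none). Each returns a list of dicts, best first, with "conf" (0 to 1); they miss things now and then, are a little off and sometimes report something else, mostly with a low value. They report only what shows in the picture. A call takes as long as a camera call.
- eyes.look_for(name, picture): "bbox" ([left, top, right, bottom] in pixels, round what is visible of it).
The state is a dict: "time": time; "joint_positions": joint angles; "joint_vel": joint speeds; "joint_torque": joint torques, N m; "ee_pos": TCP position; "eef_rot": TCP orientation; "ft_force": force on the tool from outside, world axes, zero at the start; "torque": the same for the moment, N m; "width": finger opening in m; "grip_force": force on a finger pad.
Only numpy, scipy, OpenCV 4.12 (cv2) and the standard library are available. Lean on these libraries where they do the work, as an engineer would, in place of code of your own. Each camera call takes 0.05 s, during which the arm holds its last target. There are 200 camera calls.

## Task

Get the empty tube clamp ready for the next tube: draw the knob of its spring-loaded jaw back along the slot, away from the anvil, and move it sideways all the way into the holding notch so that the jaw stays open when you let go. Leave the other clamp, the one that is holding a tube, shut.

Things in the scene. Friction and masses are not known exactly. Their poses are not given: they have to be found in the camera images.
- clamp_empty: Sprung tube clamp with NO tube in it (its twin holds a 14 x 112 mm nickel tube), fixed; base 150 (x) x 86 (y) x 8 mm, origin under its middle, z up, x from knob to anvil (copper-faced block, 36 mm high, x = 48 to 66). Gate plate, top at z = 32, x = -62 to 24, y = -26 to 38, has an L-shaped slot: long leg along x at y = 0; at its -x end the holding notch opens to +y.
- empty_grip (a point): Centre of the empty clamp's upright black knob, 24 mm across, 42 to 72 mm above the bench; grasp from above. At rest at clamp x = 10, y = 0. Drawn to -x (up to 50 mm) against a spring (5 N, rising to 11 N); let go in the long leg, it snaps back. Drawn 36 to 50 mm it can move to +y (light friction, no spring) to a stop at y = 16; before that the plate blocks it. It does not turn.
- empty_notch (a point): Fixed point on the empty clamp: where the knob's centre is when drawn back 43 mm and fully moved into the notch (clamp x = -33, y = 16, z = 58 mm). Let go there, the spring draws the knob 7 mm towards +x against the notch's edge (x = -26), where it stays.
- full_jaw (a joint): How far the jaw of the clamp that holds the tube has been drawn back (m): 0 while it grips the tube. It must stay shut.

How it is judged:
By the outcome, as a careful person would: the job done as asked, in the order asked, and still so for the second after the job is handed in, with the robot touching nothing.
It also fails if it takes over 32 s, if anything falls off the work surface, if the arm or the gripper's body presses on something with over 40 N, if the wrist force passes 120 N, or if a joint passes its speed limit or range.

## Working session

There is one attempt and no reset: what is moved stays moved. The work goes in short steps, Python scripts to look and compute and a tool call to move; the robot and the scene stay as the last step left them, time stands still between calls to the robot, and variables do not carry over. Pictures are saved under pics/ and viewed, at most 10 in all, crops included, and the job is handed in when it is done.

Besides the shell and the picture viewer there is one more tool, called after "Request:" as name(argument=value, ...) on one line, values as JSON. arm_command: Moves the arm, as the interface text tells. Its arguments: {"type":"object","properties":{"steps":{"type":"array","items":{"type":"object","properties":{"rot":{"type":"array","items":{"type":"number"}},"slide":{"type":"array","items":{"type":"number"}},"grip":{"type":"number"}}}},"newtons":{"type":"number"}},"required":["steps"]}

```bash
mkdir -p pics
python3 - <<'E'
from bench import sensors, eyes
import cv2
s=sensors.read_state();print(s['time'],s['ee_pos'],s['eef_rot'],s['width'])
for n in ['top','scene']:
    p=eyes.camera(n);cv2.imwrite(f'pics/{n}0.png',p['pixels'][:,:,::-1])
    print(n,p['intrinsics'],p['pose'])
    for k in ['clamp_empty','empty_grip']:
        print(k,[(d['conf'],d['bbox']) for d in eyes.look_for(k,p)])
E
```

```text
0.0 [ 0.28274268 -0.55693936  0.22175892] [ 9.72539796e-01  2.32735534e-01 -1.99779875e-04 -6.91027541e-04] 0.08723322157567656
top [[546.91462554   0.         325.69349023]
 [  0.         546.91462554 231.26499271]
 [  0.           0.           1.        ]] [[-9.20509813e-04 -9.97575666e-01  6.95840732e-02  4.57702419e-01]
 [-9.99880153e-01 -1.57200060e-04 -1.54808191e-02 -6.66255781e-03]
 [ 1.54542270e-02 -6.95899840e-02 -9.97455964e-01  9.62275524e-01]
 [ 0.00000000e+00  0.00000000e+00  0.00000000e+00  1.00000000e+00]]
clamp_empty [(0.77, [351.3, 160.9, 432.4, 256.8])]
empty_grip [(0.66, [383.0, 191.9, 401.2, 209.5])]
scene [[516.45411139   0.         306.743138  ]
 [  0.         516.45411139 245.19703981]
 [  0.           0.           1.        ]] [[-0.84752722 -0.27274689  0.45530951  0.12984758]
 [-0.53039911  0.46651905 -0.70783951  0.60927269]
 [-0.01934953 -0.841409   -0.5400523   0.52129937]
 [ 0.          0.          0.          1.        ]]
clamp_empty [(0.67, [283.3, 193.3, 361.2, 245.6])]
empty_grip [(0.55, [311.4, 196.1, 322.1, 221.3])]
```

Run:
```python
import cv2
i=cv2.imread('pics/top0.png');cv2.imwrite('pics/topc.png',cv2.resize(i[110:350,230:550],None,fx=2.5,fy=2.5,interpolation=cv2.INTER_CUBIC))
```

```text
(no output)
```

View pics/top0.png

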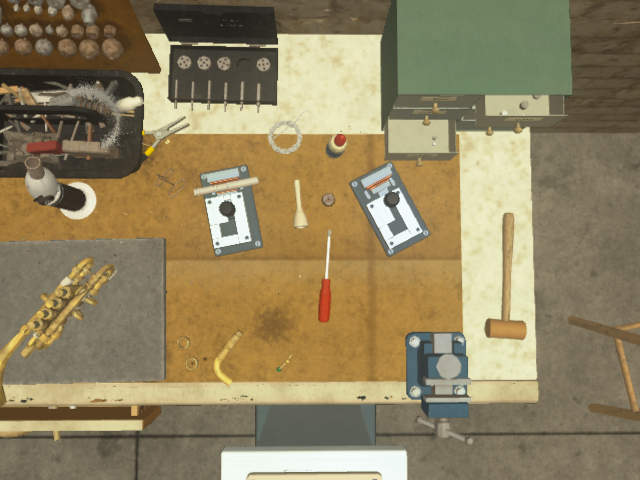

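View pics/topc.png

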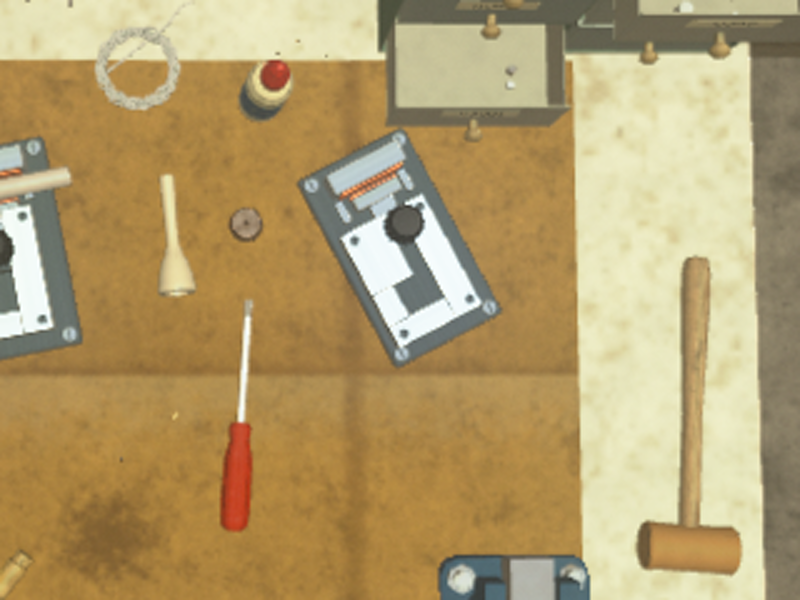

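View pics/scene0.png

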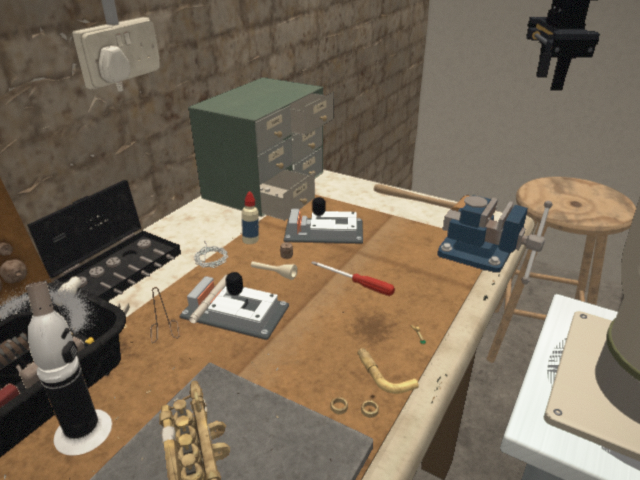

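The clamp on the right (knob at about (391,200) in the top view) has no tube, so it is the empty one. The left clamp, knob at (227,209), holds the tube. An open drawer sits just beyond the empty clamp, around (421,140).

```bash
cat > h.py <<'E'
import numpy as np, cv2
def ray(p,uv):
    K=p['intrinsics'];T=np.array(p['pose']);d=T[:3,:3]@np.linalg.inv(K)@[uv[0],uv[1],1];return T[:3,3],d
def onz(p,uv,z):
    o,d=ray(p,uv);return (o+d*(z-o[2])/d[2]).round(4)
E
python3 - <<'E'
from bench import eyes
from h import *
p=eyes.camera('top');q=eyes.camera('scene')
c=lambda x,y:(230+x/2.5-.3,110+y/2.5-.3)
S=[onz(p,c(*a),.009)[:2] for a in [(400,138),(311,185),(491,307),(402,355)]]
print('screws',S,'centre',np.mean(S,0))
v=(S[0]+S[1]-S[2]-S[3]);yaw=np.arctan2(v[1],v[0]);print('yaw',np.degrees(yaw),'len',np.linalg.norm(v)/2,np.linalg.norm(S[0]-S[1]))
R=np.array([[np.cos(yaw),-np.sin(yaw)],[np.sin(yaw),np.cos(yaw)]])
print('knob pred',np.mean(S,0)+R@[.01,0],'dx per mm',R)
print('knob top',onz(p,c(404,223),.072),'scene',onz(q,(318.5,199.5),.072))
print('drawer',[onz(p,u,.08) for u in [(388,160),(456,158)]])
E
```

```text
screws [array([ 0.6417, -0.1346]), array([ 0.6081, -0.0715]), array([ 0.5221, -0.1974]), array([ 0.4885, -0.1346])] centre [ 0.5651   -0.134525]
yaw 27.759527812533666 len 0.13515495736376082 0.07148825078290841
knob pred [ 0.5739491  -0.12986738] dx per mm [[ 0.8849102  -0.46576168]
 [ 0.46576168  0.8849102 ]]
knob top [ 0.5731 -0.1283  0.072 ] scene [ 0.5735 -0.1246  0.072 ]
drawer [array([ 0.6361, -0.1223,  0.08  ]), array([ 0.6396, -0.234 ,  0.08  ])]
```

Request:
arm_command(steps=[{"slide":[0.018,0.027,0],"rot":[0,0,1],"grip":1},{"slide":[0.018,0.027,0]},{"slide":[0.018,0.027,0]},{"slide":[0.018,0.027,0]},{"slide":[0.018,0.027,0]},{"slide":[0.018,0.027,0]},{"slide":[0.018,0.027,0]},{"slide":[0.018,0.027,0]}], newtons=40)

```text
schema error: expected keys rot, slide, grip
```

Request:
arm_command(steps=[{"slide":[0.018,0.027,0]},{"slide":[0.018,0.027,0]},{"slide":[0.018,0.027,0]},{"slide":[0.018,0.027,0]},{"slide":[0.018,0.027,0]},{"slide":[0.018,0.027,-0.02]},{"slide":[0.018,0.027,-0.03]},{"slide":[0.018,0.027,-0.03]}])

```text
schema error: expected keys rot, slide, grip
```

Run:
```python
from bench import sensors, eyes
from h import *
from scipy.spatial.transform import Rotation as R
s=sensors.read_state();print(s['time'],s['ee_pos'],R.from_quat(s['eef_rot']).as_matrix().round(3),s['width'],s['ft_force'])
p=eyes.camera('wrist');cv2.imwrite('pics/w1.png',p['pixels'][:,:,::-1])
K=p['intrinsics'];T=np.array(p['pose'])
for d in eyes.look_for('empty_grip',p):
    b=d['bbox'];u=np.array([(b[0]+b[2])/2,(b[1]+b[3])/2]);r=(u-K[:2,2])/K[0,0];t=np.linalg.norm(r)
    ray_=T[:3,:3]@np.r_[np.sin(t)*r/t,np.cos(t)];o=T[:3,3]
    print(d['conf'],b,[(o+ray_*(z-o[2])/ray_[2]).round(4) for z in (.058,.072)])
print(K,T)
```

```text
0.4 [ 0.28293044 -0.55725361  0.22247944] [[ 0.892  0.453 -0.   ]
 [ 0.453 -0.892  0.   ]
 [-0.    -0.    -1.   ]] 0.08635016797330335 [0.45286663 0.11279607 0.7287332 ]
[[371.64829954   0.         319.64962705]
 [  0.         371.64829954 245.09928446]
 [  0.           0.           1.        ]] [[ 4.53165569e-01 -8.52652736e-01 -2.60046687e-01  3.53764351e-01]
 [-8.91426155e-01 -4.33655370e-01 -1.31538702e-01 -5.20749085e-01]
 [-6.13807752e-04  2.91421229e-01 -9.56594632e-01  3.85458648e-01]
 [ 0.00000000e+00  0.00000000e+00  0.00000000e+00  1.00000000e+00]]
```

View pics/w1.png

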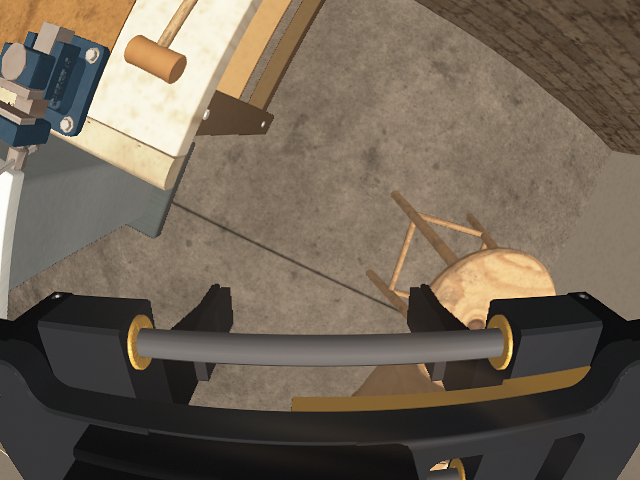

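All three keys are needed in every row, so both calls were refused. The picture is still from the start pose: floor, with the vise at the upper left.

Request:
arm_command(steps=[{"slide":[0.018,0.027,0],"rot":[0,0,1],"grip":1},{"slide":[0.018,0.027,0],"rot":[0,0,0],"grip":1},{"slide":[0.018,0.027,0],"rot":[0,0,0],"grip":1},{"slide":[0.018,0.027,0],"rot":[0,0,0],"grip":1},{"slide":[0.018,0.027,0],"rot":[0,0,0],"grip":1},{"slide":[0.018,0.027,0],"rot":[0,0,0],"grip":1},{"slide":[0.018,0.027,0],"rot":[0,0,0],"grip":1},{"slide":[0.018,0.027,0],"rot":[0,0,0],"grip":1}], newtons=40)

```text
time: 1.5
ee_pos: [0.4275, -0.3404, 0.2227]
eef_rot: [0.97, 0.241, 0.0, 0.0]
ft_force: [0.6, 0.0, -0.5]
width: 0.0868
grip_force: 0.0
```

Request:
arm_command(steps=[{"slide":[0.02,0.03,0],"rot":[0,0,0],"grip":1},{"slide":[0.02,0.03,0],"rot":[0,0,0],"grip":1},{"slide":[0.02,0.03,0],"rot":[0,0,0],"grip":1},{"slide":[0.02,0.03,0],"rot":[0,0,0],"grip":1},{"slide":[0.02,0.03,-0.02],"rot":[0,0,0],"grip":1},{"slide":[0.02,0.03,-0.03],"rot":[0,0,0],"grip":1},{"slide":[0.02,0.03,-0.03],"rot":[0,0,0],"grip":1},{"slide":[0.0,0.0,0],"rot":[0,0,0],"grip":1}])

```text
time: 2.5
ee_pos: [0.5667, -0.1277, 0.1401]
eef_rot: [0.97, 0.244, -0.001, -0.002]
ft_force: [-0.5, -0.8, 0.0]
width: 0.0871
grip_force: 0.0
```

Run:
```python
from bench import sensors, eyes
from h import *
from scipy.spatial.transform import Rotation as R
s=sensors.read_state();print(s['time'],s['ee_pos'],s['eef_rot'],s['width'],s['ft_force'])
p=eyes.camera('wrist');cv2.imwrite('pics/w2.png',p['pixels'][:,:,::-1])
K=p['intrinsics'];T=np.array(p['pose'])
for d in eyes.look_for('empty_grip',p):
    b=d['bbox'];u=np.array([(b[0]+b[2])/2,(b[1]+b[3])/2]);r=(u-K[:2,2])/K[0,0];t=np.linalg.norm(r)
    ray_=T[:3,:3]@np.r_[np.sin(t)*r/t,np.cos(t)];o=T[:3,3]
    print(d['conf'],b,[(o+ray_*(z-o[2])/ray_[2]).round(4) for z in (.058,.072)])
```

```text
2.5 [ 0.56665938 -0.12767611  0.14013126] [ 0.96988355  0.24355985 -0.00136683 -0.00162264] 0.08714783411657256 [-0.54125584 -0.78295318  0.01512597]
0.72 [311.2, 224.0, 348.0, 266.8] [array([ 0.5736, -0.1307,  0.058 ]), array([ 0.5772, -0.1284,  0.072 ])]
```

View pics/w2.png

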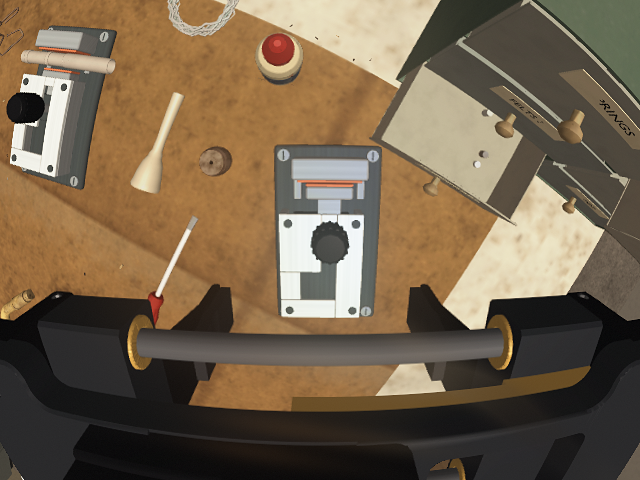

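The wrist view has the empty clamp lined up with the image axes, knob at (330,243). The notch side is to the left and the drawer's corner to the right, at (375,138).

Request:
arm_command(steps=[{"slide":[0.007,-0.001,0],"rot":[0,0,0],"grip":0.65},{"slide":[0,0,-0.02],"rot":[0,0,0],"grip":0.65},{"slide":[0,0,-0.02],"rot":[0,0,0],"grip":0.65},{"slide":[0,0,-0.02],"rot":[0,0,0],"grip":0.65},{"slide":[0,0,-0.02],"rot":[0,0,0],"grip":0.65},{"slide":[0,0,-0.019],"rot":[0,0,0],"grip":0.65},{"slide":[0,0,0],"rot":[0,0,0],"grip":0.65},{"slide":[0,0,0],"rot":[0,0,0],"grip":0.65}])

```text
time: 3.6
ee_pos: [0.5744, -0.1323, 0.0441]
eef_rot: [0.97, 0.241, 0.0, 0.0]
ft_force: [0.0, 0.2, 0.2]
width: 0.0567
grip_force: 0.0
```

Request:
arm_command(steps=[{"slide":[0,0,0],"rot":[0,0,0],"grip":0.1},{"slide":[0,0,0],"rot":[0,0,0],"grip":0.1},{"slide":[0,0,0],"rot":[0,0,0],"grip":0.1},{"slide":[0,0,0],"rot":[0,0,0],"grip":0.1},{"slide":[0,0,0],"rot":[0,0,0],"grip":0.1},{"slide":[0,0,0],"rot":[0,0,0],"grip":0.1},{"slide":[0,0,0],"rot":[0,0,0],"grip":0.1},{"slide":[0,0,0],"rot":[0,0,0],"grip":0.1}])

```text
time: 4.6
ee_pos: [0.5736, -0.1314, 0.0437]
eef_rot: [0.97, 0.242, -0.0, -0.0]
ft_force: [-4.4, 4.2, 4.2]
width: 0.0227
grip_force: 40.0
```

Request:
arm_command(steps=[{"slide":[-0.0055,-0.0029,0],"rot":[0,0,0],"grip":0.1},{"slide":[-0.0055,-0.0029,0],"rot":[0,0,0],"grip":0.1},{"slide":[-0.0055,-0.0029,0],"rot":[0,0,0],"grip":0.1},{"slide":[-0.0055,-0.0029,0],"rot":[0,0,0],"grip":0.1},{"slide":[-0.0055,-0.0029,0],"rot":[0,0,0],"grip":0.1},{"slide":[-0.0055,-0.0029,0],"rot":[0,0,0],"grip":0.1},{"slide":[-0.0055,-0.0029,0],"rot":[0,0,0],"grip":0.1},{"slide":[0,0,0],"rot":[0,0,0],"grip":0.1}], newtons=55)

```text
time: 5.6
ee_pos: [0.5369, -0.1507, 0.0438]
eef_rot: [0.97, 0.242, 0.002, -0.001]
ft_force: [6.8, 7.3, -5.3]
width: 0.0226
grip_force: 55.0
```

Run:
```python
from bench import sensors, eyes
from h import *
s=sensors.read_state();print(s['time'],s['ee_pos'],s['width'],s['ft_force'])
d=s['ee_pos']-np.array([.5736,-.1314,.0437]);print('along -x',-d[:2]@[.885,.466],'y',d[:2]@[-.466,.885])
f=s['ft_force'];print('fx',f[:2]@[.885,.466],'fy',f[:2]@[-.466,.885])
p=eyes.camera('top');i=p['pixels'][:,:,::-1]
cv2.imwrite('pics/w3.png',cv2.resize(eyes.camera('wrist')['pixels'][120:340,190:470,::-1],None,fx=2.5,fy=2.5))
```

```text
5.6 [ 0.53694735 -0.15067516  0.04378356] 0.022551969902894566 [ 6.79315236  7.33371329 -5.27605516]
along -x 0.04141982262187036 y 2.1622012250528507e-05
fx 9.429450227512396 fy 3.324727263932571
```

View pics/w3.png

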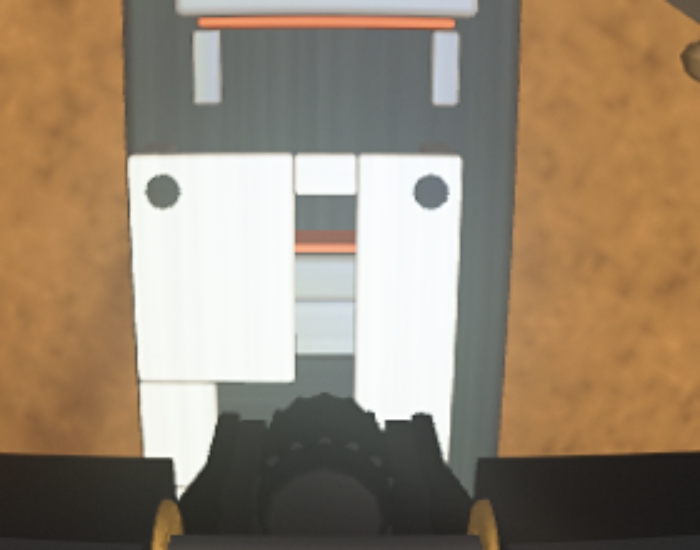

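The jaw is drawn about 41 mm (copper-edged jaw visible in the slot at (325,245), knob at (325,440)), and the force matches the spring. The notch is open to the left. Next comes the sideways move.

Request:
arm_command(steps=[{"slide":[-0.0018,-0.0009,0],"rot":[0,0,0],"grip":0.1},{"slide":[-0.0018,0.0034,0],"rot":[0,0,0],"grip":0.1},{"slide":[-0.0018,0.0034,0],"rot":[0,0,0],"grip":0.1},{"slide":[-0.0018,0.0034,0],"rot":[0,0,0],"grip":0.1},{"slide":[-0.0018,0.0034,0],"rot":[0,0,0],"grip":0.1},{"slide":[-0.0018,0.0034,0],"rot":[0,0,0],"grip":0.1},{"slide":[0,0,0],"rot":[0,0,0],"grip":0.1},{"slide":[0,0,0],"rot":[0,0,0],"grip":0.1}])

```text
time: 6.7
ee_pos: [0.5272, -0.1374, 0.0438]
eef_rot: [0.97, 0.241, 0.003, 0.001]
ft_force: [12.2, -1.2, -11.1]
width: 0.0226
grip_force: 55.0
```

Run:
```python
from bench import sensors
import numpy as np
s=sensors.read_state()
d=s['ee_pos']-np.array([.5736,-.1314,.0437]);print('along -x',-d[:2]@[.885,.466],'y',d[:2]@[-.466,.885])
f=s['ft_force'];print('fx',f[:2]@[.885,.466],'fy',f[:2]@[-.466,.885],s['width'])
```

```text
along -x 0.04387742564816737 y 0.016278915126369926
fx 10.261209402879054 fy -6.744066409156358 0.02261790192733317
```

Request:
arm_command(steps=[{"slide":[-0.0009,0.0018,0],"rot":[0,0,0],"grip":0.1},{"slide":[0,0,0],"rot":[0,0,0],"grip":0.1},{"slide":[0.0018,0.0009,0],"rot":[0,0,0],"grip":0.1},{"slide":[0.0018,0.0009,0],"rot":[0,0,0],"grip":0.1},{"slide":[0.0018,0.0009,0],"rot":[0,0,0],"grip":0.1},{"slide":[0.0018,0.0009,0],"rot":[0,0,0],"grip":0.1},{"slide":[0,0,0],"rot":[0,0,0],"grip":0.1},{"slide":[0,0,0],"rot":[0,0,0],"grip":0.1}])

```text
time: 7.7
ee_pos: [0.5338, -0.1338, 0.0439]
eef_rot: [0.971, 0.24, 0.003, 0.002]
ft_force: [14.7, -7.4, -14.3]
width: 0.0229
grip_force: 55.0
```

Run:
```python
from bench import sensors
import numpy as np
s=sensors.read_state()
d=s['ee_pos']-np.array([.5736,-.1314,.0437]);print('along -x',-d[:2]@[.885,.466],'y',d[:2]@[-.466,.885])
f=s['ft_force'];print('fx',f[:2]@[.885,.466],'fy',f[:2]@[-.466,.885],s['width'])
```

```text
along -x 0.03631832163238432 y 0.016435226006956682
fx 9.615840407886447 fy -13.376952126010604 0.022870804893554923
```

The knob is at the stop: pushing further only raised the force. It is also back against the notch edge, so I can let go.

Request:
arm_command(steps=[{"slide":[0.0005,-0.001,0],"rot":[0,0,0],"grip":0.1},{"slide":[0,0,0],"rot":[0,0,0],"grip":0.6},{"slide":[0,0,0],"rot":[0,0,0],"grip":0.6},{"slide":[0,0,0],"rot":[0,0,0],"grip":0.6},{"slide":[0,0,0],"rot":[0,0,0],"grip":0.6},{"slide":[0,0,0.015],"rot":[0,0,0],"grip":0.6},{"slide":[0,0,0.025],"rot":[0,0,0],"grip":0.6},{"slide":[0,0,0.03],"rot":[0,0,0],"grip":0.6}])

```text
time: 8.7
ee_pos: [0.5314, -0.132, 0.1151]
eef_rot: [0.97, 0.241, 0.0, -0.0]
ft_force: [1.4, -1.3, 0.2]
width: 0.0518
grip_force: 0.0
```

Request:
arm_command(steps=[{"slide":[0,0,0.03],"rot":[0,0,0],"grip":0.6},{"slide":[0,0,0.03],"rot":[0,0,0],"grip":0.6},{"slide":[-0.01,-0.01,0.01],"rot":[0,0,0],"grip":0.6},{"slide":[-0.02,-0.01,0],"rot":[0,0,0],"grip":0.6},{"slide":[-0.02,-0.01,0],"rot":[0,0,0],"grip":0.6},{"slide":[-0.02,-0.01,0],"rot":[0,0,0],"grip":0.6},{"slide":[0,0,0],"rot":[0,0,0],"grip":0.6},{"slide":[0,0,0],"rot":[0,0,0],"grip":0.6}])

```text
time: 9.7
ee_pos: [0.4615, -0.172, 0.1835]
eef_rot: [0.97, 0.241, 0.0, 0.0]
ft_force: [0.3, 0.5, 0.7]
width: 0.0523
grip_force: 0.0
```

Run:
```python
from bench import sensors, eyes
from h import *
s=sensors.read_state();print(s['time'],s['ee_pos'],s['ft_force'])
cv2.imwrite('pics/w4.png',eyes.camera('wrist')['pixels'][:,:,::-1])
```

```text
9.7 [ 0.46154465 -0.17202345  0.18350861] [0.27990877 0.47751639 0.67245891]
```

View pics/w4.png

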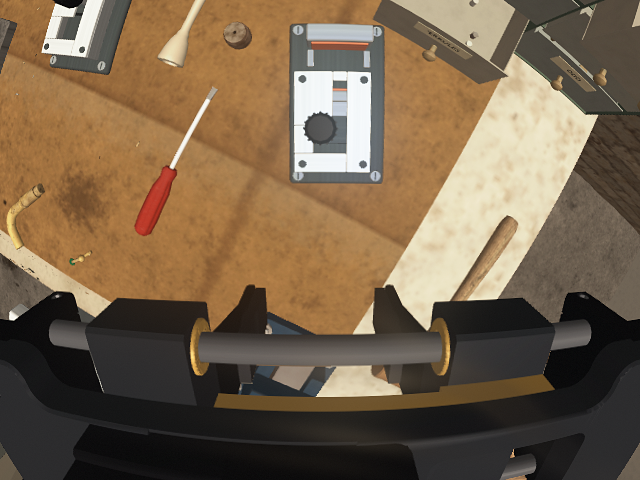

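The knob sits at (319,128), left of the long leg and in the notch. The jaw is held open (copper edge at (340,90)), and the gripper is clear.

```bash
python3 -c "
from bench import order
print(order.close_job())"
```

```text
the job is handed in; nothing more can be done
None
```

The empty clamp's knob is in the holding notch with its jaw staying open, I never touched the clamp holding the tube, and I handed the job in at about 10 s of the 32 s allowed.

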